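# Let one tin out of the lever dispenser and close its lid softly

## Task

Let the green-labelled tin out of the dispenser: with your fingertips press down the orange lever of the lane that holds it, keep the lid up until the tin has rolled into the front tray, then ease the lever back up so that the lid comes down softly over a second or more instead of slamming, and leave both lids shut. Work only the lever: do not touch the tins or the lids, leave the other tin where it is, and do not disturb the things standing around.

Things in the scene. Friction and masses are not known exactly. Their poses are not given: they have to be found in the camera images.
- dispenser: two-lane tin dispenser of pale wood, fixed to the worktop, 254 mm wide, 255 mm deep; origin under its centre, x to its back, y to its left. Lanes centred at y = +62 mm (left) and -62 mm (right): a covered hopper behind (113 mm high, x = 0 to 118 mm) and an open tray in front with a lip 60 mm high at x = -128 mm, on one floor that slopes down to the front. One tin lies across each hopper
- tray_left (a point): middle of the left lane's tray (on its floor). When the lane's lid is up the tin rolls down here by itself in about a second and rests against the front lip
- tray_right (a point): the same for the right lane
- pad_left (a point): centre of the top of the orange pad (46 x 44 mm, 12 mm thick) of the left lane's lever, beside the tray at x = -131, y = +158 mm of the dispenser. Its top is 111 mm above the worktop at rest and 57 mm at its lower stop; it swings 0.4 rad about a pivot 133 mm behind it, 78 mm high. Pressing takes 3 to 6 N, more towards the bottom. Let go, it springs up and the lid slams
- lever_left (a joint): angle of the left lane's lever: 0 at rest (lid shut), 0.4 rad fully pressed (lid open 0.6 rad). A link drives the lid at 1.5 x this angle. The tin is free once the lever is past about 0.25 rad
- lid_left: lid of the left lane: clear plate with grey edges, 119 mm wide, 128 mm long, and an open grey frame that hangs 60 mm down its front and keeps the tin in; origin on its hinge along the top of the dispenser's back; its front rises about 70 mm when it opens. Wall cabinets hang over the worktop behind, from 0.49 m up and about 0.55 m in front of the robot base onwards: keep the wrist clear of them
- pad_right (a point): centre of the top of the orange pad (46 x 44 mm, 12 mm thick) of the right lane's lever, beside the tray at x = -131, y = -158 mm of the dispenser. Its top is 111 mm above the worktop at rest and 57 mm at its lower stop; it swings 0.4 rad about a pivot 133 mm behind it, 78 mm high. Pressing takes 3 to 6 N, more towards the bottom. Let go, it springs up and the lid slams
- lever_right (a joint): angle of the right lane's lever: 0 at rest (lid shut), 0.4 rad fully pressed (lid open 0.6 rad). A link drives the lid at 1.5 x this angle. The tin is free once the lever is past about 0.25 rad
- lid_right: lid of the right lane: clear plate with grey edges, 119 mm wide, 128 mm long, and an open grey frame that hangs 60 mm down its front and keeps the tin in; origin on its hinge along the top of the dispenser's back; its front rises about 70 mm when it opens. Wall cabinets hang over the worktop behind, from 0.49 m up and about 0.55 m in front of the robot base onwards: keep the wrist clear of them
- green_tin_centre (a point): centre of the green-labelled food tin, 76 mm across and 110 mm long, lying on its side across one of the two lanes (either one)
- white_tin_centre (a point): centre of the tin with the white and dark brown label, the same size, in the other lane
- honey_jar: jar of honey with a red lid, 61 mm wide, 86 mm tall; a loose bystander, origin at the centre of its underside
- spice_jar: spice jar with a dark cap, 41 mm wide, 105 mm tall; a loose bystander, origin at the centre of its underside
- pepper_mill: wooden pepper mill, 58 mm wide, 170 mm tall; a loose bystander, origin at the centre of its underside
- small_carton: small white and red cardboard carton with oranges on it, 33 x 90 x 75 mm; a loose bystander, origin at the centre of its underside
- teaspoon: steel teaspoon lying flat, 137 mm long; a loose bystander, origin at the centre of its underside
There are look-alikes about, which are no part of the job. Leave any purple look-alike of the part that bears white_tin_centre alone.

How it is judged:
On the way:
1. a lid is held up and the green tin has rolled into the front tray (x of green_tin_centre in the frame of dispenser between -0.12 and -0.06 m and y of green_tin_centre in the frame of dispenser between -0.12 and 0.12 m and z of green_tin_centre in the frame of dispenser below 0.075 m and value of joint any of lever_left, lever_right above 0.2 rad), for 0.2 s.
At the end, for the whole second after the job is handed in: The green tin lies at rest in the front tray (its centre 60 to 120 mm in front of the dispenser's middle, within the lanes), both lids are shut to within 0.05 rad (levers within 0.035 rad of rest), and the other tin is still in its hopper (x of green_tin_centre in the frame of dispenser between -0.12 and -0.06 m and y of green_tin_centre in the frame of dispenser between -0.12 and 0.12 m and z of green_tin_centre in the frame of dispenser below 0.075 m and value of joint each of lever_left, lever_right below 0.035 rad and x of white_tin_centre in the frame of dispenser above 0.01 m and z of white_tin_centre in the frame of dispenser below 0.09 m and linear speed of green_tin below 0.03 m/s); the robot touches nothing.
It fails at once if a lid slams: it closes faster than 1.2 rad/s (its lever rises faster than 0.8 rad/s) (velocity of joint any of lever_left, lever_right below -0.8 rad/s).
It fails at once if the robot touches a tin (contact force between any of the arm, the fingers and green_tin above 0.5 N or contact force between any of the arm, the fingers and white_tin above 0.5 N).
It fails at once if the robot touches a lid (contact force between any of the arm, the fingers and lid_left above 0.5 N or contact force between any of the arm, the fingers and lid_right above 0.5 N).
It fails at once if the other tin leaves its hopper, or a tin is lifted (z of any of green_tin_centre, white_tin_centre in the frame of dispenser above 0.11 m or x of white_tin_centre in the frame of dispenser below 0 m).
It fails at once if a thing standing around is moved by more than 20 mm or tipped (distance of any of honey_jar, spice_jar, pepper_mill, small_carton, teaspoon from where it was at the start of the episode above 0.02 m or angle between any of honey_jar, spice_jar, pepper_mill, small_carton, teaspoon's own z axis and vertical above 0.3 rad).
It also fails if it takes over 48 s, if anything falls off the work surface, if the arm or the gripper's body presses on something with over 40 N, if the wrist force passes 120 N, or if a joint passes its speed limit or range.

## Robot

A 6-joint arm with a two-finger parallel gripper is mounted at the origin on a cart in front of the work surface, level with it; the furniture and walls round the work are solid. World frame = base frame: x ahead of the robot, y to its left, z up, the work surface at z = 0. Lengths are in m, angles in rad, forces in N, time in s.
With the tool pointing down it reaches from about 0.4 to 0.825 m from the base axis. Payload 7 kg.
Tool frame: the origin (TCP) lies at the very end of the fingers, on their centre line; the grasp point (between the pads) lies 19 mm behind it; y points along the fingers, z is the direction in which the jaws open and shut, and the axes are right-handed (so a half turn about y gives the same grasp; the last joint's range is limited). The gripper opens to 88 mm and grips with 3 to 60 N. Pads are 19 mm wide; open, the fingers measure 130 mm over their backs; the gripper's body (78 mm by 193 mm) begins 47 mm behind the grasp point.
Start: joints at [1.544, 0.359, 0.012, 0, -1.224, -0.288], TCP at [0.209, 0.642, 0.227] pointing down, gripper open.
Joint ranges: [-3.07, 3.07], [-1.43, 2.12], [-1.02, 1.25], [-3.03, 1.67], [-3.05, -0], [-3.03, 3.03]. Speed limits (rad/s): [2.39, 2.39, 3.01, 3.14, 3.14, 3.14].

## Interface

Orientations are given as [roll, pitch, yaw] about the fixed x, y, z axes, in that order (R = Rz(yaw) Ry(pitch) Rx(roll)).
In Python, from station import get_state, grab_frame, job_done, regions_of gives the robot as it stands.
- The arm moves only by the tool drive_tool, never from a script. Its argument "rows" is a list of rows, each a list of 3 entries, a list of its own where there are three numbers: the shift along the world's x, y, z as a fraction of full scale, then the turn about the world's z as a fraction of full scale, then the opening, from 0 (shut) to 1 (fully open). A call has 1 to 12 rows; each row is the pose to reach, as a shift and turn from the pose commanded when the call began; what a row does not reach only later rows make up. Full scale, the value 1, is 30 cm for a shift and 90 degrees for a turn. A row lasts 1/10 s, in which the tool goes at most 50 mm and 8.59 degrees, less where a joint would pass 70% of its speed; a pose out of reach is approached as far as the arm can. A call with a number of a shift or a turn outside -1 to 1 is refused whole. A call with a gripper value outside its range is refused whole. The fingers move at their own pace and stop on an object; "newtons" is the grip in N (left out, the last holds). Time passes only in rows, so rows that repeat a pose let the fingers close. It gives the time, the measured TCP pose, the force and the opening at its end, in the units of the state.
- get_state(): the state, without advancing time (a new reading comes with each control period).
- grab_frame(name): name is "scene" or "top"; returns a dict with "img" (384x512x3 uint8, blue, green, red), "fx", "fy", "cx", "cy" (pixels), "T" (4x4, takes a point from camera to world coordinates). Camera axes: x right, y down, z forward; pixel columns grow to the right and rows downward; lengths in m; the calibration is good to about 2 mm. A picture is of the moment at which its call begins. There is no depth.
- job_done(): hands the job in, once; it reports no verdict.
Trained networks look in a picture, given as the dict that the camera call returned (one of the last four; its "shot" number tells which), for a name from the list of things; names that differ only in an ending like _2 or _b are one class to them, and where a whole thing is asked for, a point or a joint stands for the part that bears it (a point fixed in the world has none). Each returns a list of dicts, best first, with "confidence" (0 to 1); they miss things now and then, are a little off and sometimes report something else, mostly with a low value. They report only what shows in the picture. A call takes as long as a camera call. They do not tell look-alikes from the thing itself.
- regions_of(picture, thing): "pixels" (384x512 bool, what is visible of it) and "box" ([left, top, right, bottom] in pixels, round what is visible of it).
The state is a dict: "t": time; "q": joint angles; "qd": joint speeds; "joint_efforts": joint torques, N m; "eef_pos": TCP position; "ee_rot": TCP orientation; "force": force on the tool from outside, world axes, zero at the start; "moment": the same for the moment, N m; "width": finger opening in m.
Only numpy, scipy, OpenCV 4.12 (cv2) and the standard library are available. Lean on these libraries where they do the work, as an engineer would, in place of code of your own. Each camera call takes 0.05 s, during which the arm holds its last target. There are 200 camera calls.

## Working session

There is one attempt and no reset: what is moved stays moved. The work goes in short steps, Python scripts to look and compute and a tool call to move; the robot and the scene stay as the last step left them, time stands still between calls to the robot, and variables do not carry over. Pictures are saved under pics/ and viewed, about 8 in all and at most 12, crops included, and the job is handed in when it is done.

Besides the shell and the picture viewer there is one more tool, called after "Call:" as a command line: name --argument value ..., lists and objects as JSON in quotes. drive_tool: Moves the arm, as the interface text tells. Its arguments: {"type":"object","properties":{"rows":{"type":"array"},"newtons":{"type":"number"}},"required":["rows"]}

```bash
mkdir -p pics
cat > h.py <<'E'
import numpy as np, cv2
from station import get_state, grab_frame, job_done, regions_of
def ray(f,u,v,z):
    d=f["T"][:3,:3]@np.array([(u-f["cx"])/f["fx"],(v-f["cy"])/f["fy"],1]); o=f["T"][:3,3]
    return o+d*(z-o[2])/d[2]
def proj(f,p):
    c=np.linalg.inv(f["T"])@np.append(p,1); return c[0]/c[2]*f["fx"]+f["cx"],c[1]/c[2]*f["fy"]+f["cy"]
E
python3 - <<'E'
from h import *
s=get_state(); print(s["t"],s["eef_pos"],s["ee_rot"],s["width"],s["force"])
for n in("scene","top"):
    f=grab_frame(n); f["T"]=np.array(f["T"]); cv2.imwrite(f"pics/{n}0.png",cv2.resize(f["img"],(800,600)))
    print(n,f["T"][:3,3].round(3),f["fx"])
    for t in("pad_left","green_tin_centre","white_tin_centre","honey_jar","spice_jar","pepper_mill","small_carton","teaspoon","dispenser","lid_left"):
        for r in regions_of(f,t):
            m=cv2.moments(r["pixels"].astype("uint8"),True); u,v=m["m10"]/m["m00"],m["m01"]/m["m00"]
            print(t,round(r["confidence"],2),r["box"],round(u,1),round(v,1),ray(f,u,v,.111 if 'pad' in t else .05).round(3))
E
```

```text
0.0 [0.20884252 0.64134639 0.22560812] [-1.56910705e+00  1.28552724e-04  2.82667575e+00] 0.08725458391676522 [ 0.56197895  0.201362   -0.46836271]
scene [-0.781  0.718  1.012] 474.34414850705383
pad_left 0.57 [202.0, 200.1, 223.7, 216.9] 212.7 210.6 [0.487 0.118 0.111]
green_tin_centre 0.78 [243.6, 180.1, 261.8, 191.8] 252.3 185.8 [ 0.658 -0.146  0.05 ]
white_tin_centre 0.96 [150.5, 203.1, 183.4, 222.6] 165.1 212.5 [0.65  0.236 0.05 ]
white_tin_centre 0.89 [150.1, 230.0, 190.3, 252.1] 170.8 239.8 [0.48  0.284 0.05 ]
honey_jar 0.9 [150.9, 263.0, 169.3, 290.6] 159.7 273.5 [0.334 0.38  0.05 ]
small_carton 0.24 [197.0, 172.5, 237.4, 204.5] 216.6 184.3 [ 0.742 -0.026  0.05 ]
teaspoon 0.4 [260.8, 225.3, 282.5, 241.7] 274.0 235.8 [ 0.322 -0.033  0.05 ]
dispenser 0.73 [188.4, 162.7, 300.6, 235.0] 237.5 198.0 [ 0.605 -0.048  0.05 ]
lid_left 0.93 [193.7, 172.1, 236.4, 206.1] 216.2 184.4 [ 0.742 -0.024  0.05 ]
top [ 0.319 -0.011  1.289] 351.9939211165423
pad_left 0.69 [204.3, 173.1, 214.9, 212.4] 211.9 199.3 [0.502 0.11  0.111]
white_tin_centre 0.97 [162.4, 142.7, 202.4, 175.4] 183.0 157.9 [0.6
[... 431 characters left out ...]
r 0.35 [206.8, 132.5, 311.3, 213.7] 257.2 172.7 [ 0.608 -0.046  0.05 ]
pepper_mill 0.67 [351.5, 239.2, 379.3, 258.6] 364.7 247.9 [ 0.338 -0.417  0.05 ]
small_carton 0.63 [203.0, 172.1, 220.8, 214.1] 212.7 198.7 [0.514 0.113 0.05 ]
small_carton 0.49 [357.5, 185.0, 390.4, 205.8] 372.1 195.4 [ 0.523 -0.456  0.05 ]
teaspoon 0.73 [259.5, 217.1, 269.3, 252.1] 263.9 236.1 [ 0.38  -0.067  0.05 ]
dispenser 0.84 [203.1, 130.9, 314.4, 212.9] 257.0 172.8 [ 0.607 -0.045  0.05 ]
dispenser 0.4 [360.5, 184.8, 389.2, 202.1] 372.1 195.2 [ 0.523 -0.456  0.05 ]
lid_left 0.78 [222.8, 134.4, 258.4, 176.5] 239.5 153.9 [0.678 0.018 0.05 ]
lid_left 0.68 [206.1, 135.4, 310.2, 217.7] 257.2 172.8 [ 0.608 -0.046  0.05 ]
```

Run:
```python
from h import *
f=grab_frame("top"); g=grab_frame("scene")
cv2.imwrite("pics/a.png",cv2.resize(f["img"][110:290,110:410],(800,480),interpolation=cv2.INTER_CUBIC))
cv2.imwrite("pics/b.png",cv2.resize(g["img"][140:300,130:370],(800,533),interpolation=cv2.INTER_CUBIC))
```

```text
(no output)
```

View pics/a.png

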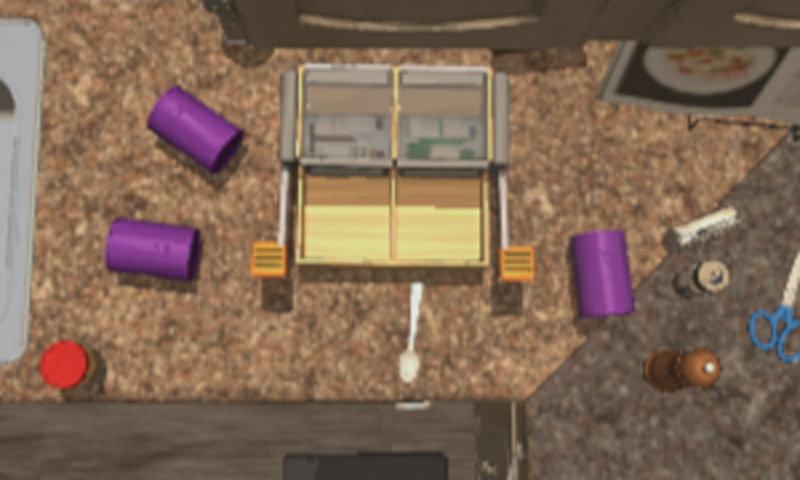

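View pics/b.png

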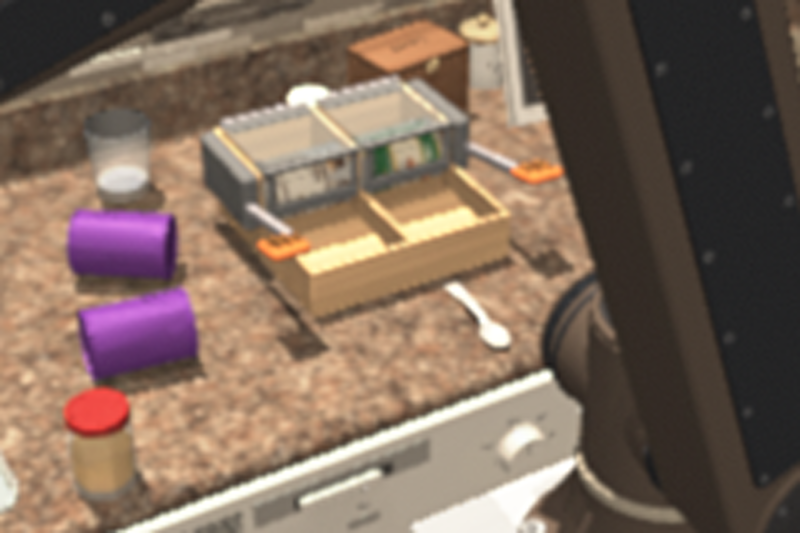

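The green label shows in the right lane, at about (430,143) in the top crop and (405,152) in the scene crop. The white and brown label is in the left lane, and the purple cylinders are look-alikes. The right pad is at crop pixel (517,264) and the left one at (268,259). Next I locate the pads by colour.

Run:
```python
from h import *
P=[]
for n in("top","scene"):
    f=grab_frame(n); im=f["img"]
    h=cv2.cvtColor(im,cv2.COLOR_BGR2HSV); m=cv2.inRange(h,(8,170,150),(20,255,255))
    k,l,st,c=cv2.connectedComponentsWithStats(m)
    for i in range(1,k):
        if st[i,4]>25: print(n,st[i],c[i].round(1),ray(f,*c[i],.109).round(4))
    if n=="top": T=f
f=T
# check: dispenser corners front lip top (crop px)
for q in((300,264),(487,264),(299,66),(494,66)):
    print(q,ray(f,110+q[0]*.375,110+q[1]*.375,.06 if q[1]>200 else .113).round(3))
```

```text
top [204 201  13  13 106] [209.4 206.9] [0.4765 0.1181 0.109 ]
top [297 203  13  12  85] [303.6 208.6] [ 0.4689 -0.1998  0.109 ]
scene [284 190  15   5  42] [290.4 191.7] [ 0.4596 -0.1935  0.109 ]
scene [208 212  15   6  46] [213.9 214.3] [0.4662 0.1235 0.109 ]
(300, 264) [0.475 0.077 0.06 ]
(487, 264) [ 0.474 -0.169  0.06 ]
(299, 66) [0.73  0.077 0.113]
(494, 66) [ 0.728 -0.179  0.113]
```

Call:
drive_tool --rows '[[[0.85,-1,0.05],0.185,0],[[0.85,-1,0.05],0.185,0],[[0.85,-1,0.05],0.185,0],[[0.85,-1,0.05],0.185,0],[[0.85,-1,0.05],0.185,0],[[0.85,-1,0.05],0.185,0],[[0.85,-1,0.05],0.185,0],[[0.85,-1,0.05],0.185,0],[[0.85,-1,0.05],0.185,0],[[0.85,-1,0.05],0.185,0],[[0.85,-1,0.05],0.185,0]]' --newtons 20

```text
t: 2.4
eef_pos: [0.4638, 0.3422, 0.2415]
ee_rot: [-1.571, -0.0, 3.117]
force: [-0.0, 0.1, 0.7]
width: 0.0056
```

Call:
drive_tool --rows '[[[0,-1,0],0,0],[[0,-1,0],0,0],[[0,-1,0],0,0],[[0,-1,0],0,0],[[0,-1,0],0,0],[[0,-1,0],0,0],[[0,-1,0],0,0],[[0,-1,0],0,0],[[0,-1,0],0,0]]'

```text
t: 3.3
eef_pos: [0.4642, 0.043, 0.2416]
ee_rot: [-1.571, 0.0, 3.119]
force: [-0.2, -0.1, -0.6]
width: 0.0002
```

Call:
drive_tool --rows '[[[0,-0.82,0],0,0],[[0,-0.82,0],0,0],[[0,-0.82,0],0,0],[[0,-0.82,0],0,0],[[0,-0.82,0],0,0],[[0,-0.82,0],0,0],[[0,-0.82,-0.15],0,0],[[0,-0.82,-0.3],0,0],[[0,-0.82,-0.3],0,0],[[0,-0.82,-0.3],0,0]]'

```text
t: 4.3
eef_pos: [0.4648, -0.2032, 0.1521]
ee_rot: [-1.57, -0.002, 3.12]
force: [0.5, -0.9, 0.5]
width: 0.0002
```

Run:
```python
from h import *
s=get_state(); print(s["t"],s["eef_pos"])
o=[]
for n in("top","scene"):
    f=grab_frame(n); u,v=map(int,proj(f,s["eef_pos"])); print(n,u,v)
    o.append(cv2.resize(f["img"][v-50:v+50,u-60:u+40],(400,400),interpolation=cv2.INTER_CUBIC))
cv2.imwrite("pics/c.png",np.hstack(o))
```

```text
4.3 [ 0.46480082 -0.20320937  0.15206667]
top 306 208
scene 292 180
```

View pics/c.png

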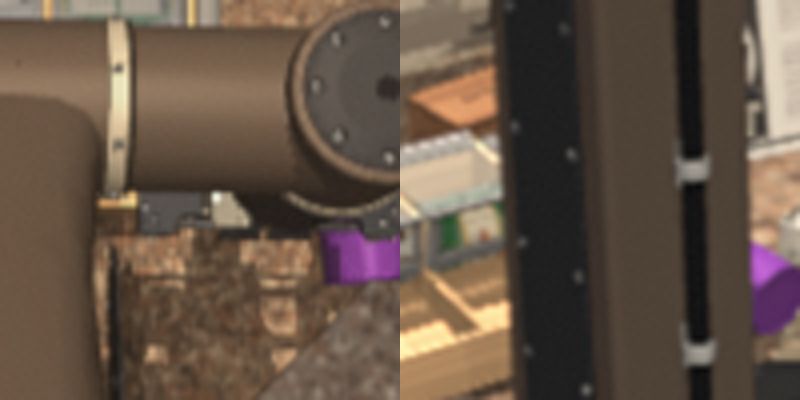

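The arm hides the pad in both views, so I go down in small steps and feel for contact, which should come at about z = 0.111.

Call:
drive_tool --rows '[[[0,0,-0.06],0,0],[[0,0,-0.11],0,0],[[0,0,-0.13],0,0],[[0,0,-0.15],0,0],[[0,0,-0.17],0,0],[[0,0,-0.17],0,0]]'

```text
t: 5.0
eef_pos: [0.4645, -0.2042, 0.1008]
ee_rot: [-1.571, 0.001, 3.118]
force: [-0.6, 0.2, 0.3]
width: 0.0003
```

Run:
```python
from h import *
for n in("scene","top"):
    f=grab_frame(n); s=get_state(); print(np.round(s["force"],2),np.round(s["moment"],2),s["eef_pos"])
    if n=="scene":
        cv2.imwrite("pics/d.png",cv2.resize(f["img"][140:240,180:340],(800,500),interpolation=cv2.INTER_CUBIC))
    for x in range(2):
        pass
```

```text
[-0.05 -1.12  0.39] [-0.09 -0.02  0.04] [ 0.46448627 -0.20422532  0.10088002]
[-0.39 -0.69 -0.57] [-0.   -0.02  0.01] [ 0.46440746 -0.20423474  0.10088759]
```

View pics/d.png

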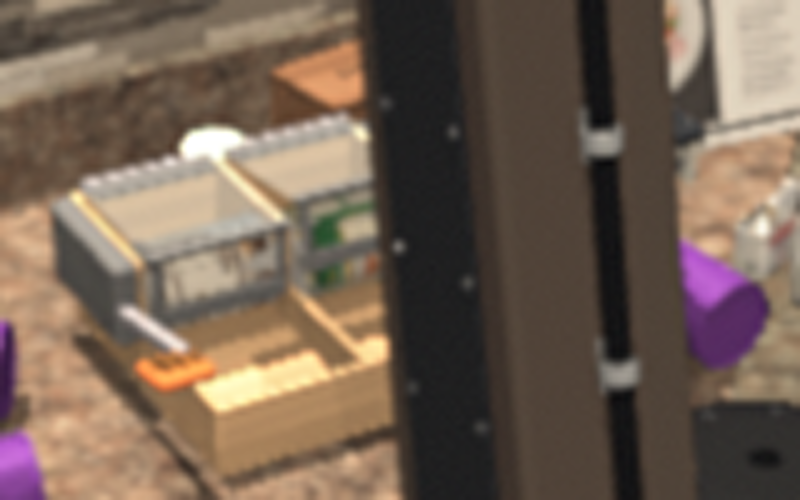

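The lid is still shut and there is no force. Triangulating the pad from the two cameras puts its top at about 0.102 to 0.105, so contact should be near. I continue down in small steps.

Call:
drive_tool --rows '[[[0.01,0,-0.01],0,0],[[0.01,0,-0.02],0,0],[[0.01,0,-0.03],0,0],[[0.01,0,-0.03],0,0]]'

```text
t: 5.5
eef_pos: [0.467, -0.2042, 0.0911]
ee_rot: [-1.571, -0.0, 3.117]
force: [-0.6, -0.9, 0.2]
width: 0.0004
```

Run:
```python
from h import *
f=grab_frame("scene"); g=grab_frame("top"); s=get_state(); print(s["force"],s["eef_pos"],proj(g,s["eef_pos"]))
a=cv2.resize(f["img"][150:230,200:280],(400,400),interpolation=cv2.INTER_CUBIC)
b=cv2.resize(g["img"][165:245,265:345],(400,400),interpolation=cv2.INTER_CUBIC)
cv2.imwrite("pics/e.png",np.hstack([a,b]))
```

```text
[-0.64599759 -0.20983929  0.50380341] [ 0.46709693 -0.20412996  0.09130377] (np.float64(304.0596190774279), np.float64(209.79478343088877))
```

View pics/e.png

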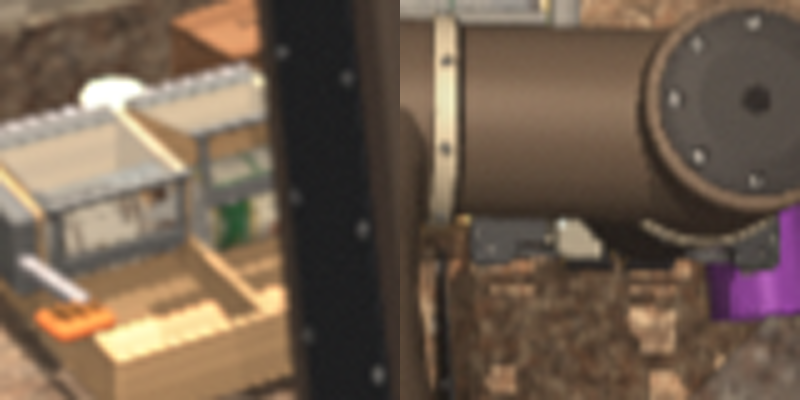

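The right lid has risen clearly: its frame bar, near (235,150), is now above the left one. So the lever is moving even though the force reads about 0. I press on to about z = 0.062 and hold.

Call:
drive_tool --rows '[[[0,0,-0.01],0,0],[[0,0,-0.02],0,0],[[0,0,-0.03],0,0],[[0,0,-0.04],0,0],[[0,0,-0.05],0,0],[[0,0,-0.06],0,0],[[0,0,-0.07],0,0],[[0,0,-0.08],0,0],[[0,0,-0.09],0,0],[[0,0,-0.097],0,0],[[0,0,-0.097],0,0],[[0,0,-0.097],0,0]]'

```text
t: 6.8
eef_pos: [0.4676, -0.2042, 0.0627]
ee_rot: [-1.571, 0.001, 3.118]
force: [0.8, 0.6, 4.0]
width: 0.0006
```

Call:
drive_tool --rows '[[[0,0,0],0,0],[[0,0,0],0,0],[[0,0,0],0,0],[[0,0,0],0,0],[[0,0,0],0,0],[[0,0,0],0,0],[[0,0,0],0,0],[[0,0,0],0,0],[[0,0,0],0,0],[[0,0,0],0,0],[[0,0,0],0,0],[[0,0,0],0,0]]'

```text
t: 8.0
eef_pos: [0.467, -0.2042, 0.0624]
ee_rot: [-1.571, -0.0, 3.117]
force: [3.3, -0.5, 4.2]
width: 0.0007
```

Run:
```python
from h import *
f=grab_frame("scene"); g=grab_frame("top"); s=get_state(); print(s["t"],s["force"],s["eef_pos"])
a=cv2.resize(f["img"][150:230,200:280],(400,400),interpolation=cv2.INTER_CUBIC)
b=cv2.resize(g["img"][120:220,210:310],(400,400),interpolation=cv2.INTER_CUBIC)
cv2.imwrite("pics/f.png",np.hstack([a,b]))
```

```text
8.1 [ 2.6331642  -0.44002766  4.29111906] [ 0.46701033 -0.20420276  0.06246927]
```

View pics/f.png

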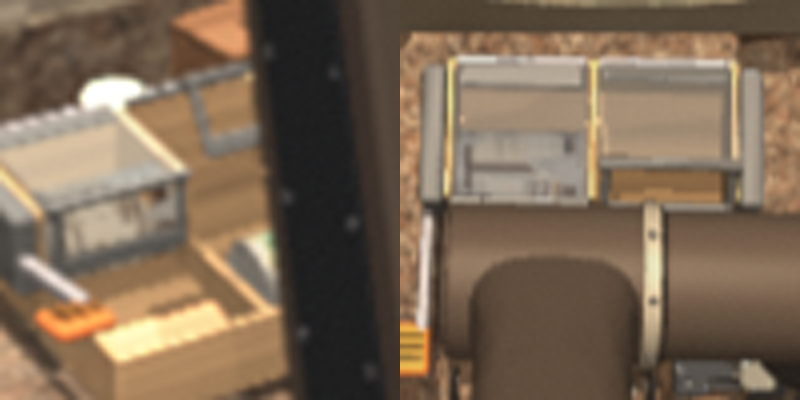

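The green tin lies in the front tray at about (255,265) in the left crop, and the right hopper is empty with its lid up. I ease up at about 18 mm/s, roughly 0.14 rad/s.

Call:
drive_tool --rows '[[[0,0,0.006],0,0],[[0,0,0.012],0,0],[[0,0,0.018],0,0],[[0,0,0.024],0,0],[[0,0,0.03],0,0],[[0,0,0.036],0,0],[[0,0,0.042],0,0],[[0,0,0.048],0,0],[[0,0,0.054],0,0],[[0,0,0.06],0,0],[[0,0,0.066],0,0],[[0,0,0.072],0,0]]'

```text
t: 9.3
eef_pos: [0.4666, -0.2042, 0.0841]
ee_rot: [-1.571, -0.001, 3.117]
force: [-3.0, -0.1, 4.2]
width: 0.0003
```

Call:
drive_tool --rows '[[[0,0,0.006],0,0],[[0,0,0.012],0,0],[[0,0,0.018],0,0],[[0,0,0.024],0,0],[[0,0,0.03],0,0],[[0,0,0.036],0,0],[[0,0,0.042],0,0],[[0,0,0.048],0,0],[[0,0,0.054],0,0],[[0,0,0.06],0,0],[[0,0,0.066],0,0],[[0,0,0.072],0,0]]'

```text
t: 10.5
eef_pos: [0.4674, -0.2042, 0.1059]
ee_rot: [-1.571, 0.001, 3.118]
force: [2.8, -0.3, 2.4]
width: 0.0003
```

Call:
drive_tool --rows '[[[0,0,0.006],0,0],[[0,0,0.012],0,0],[[0,0,0.018],0,0],[[0,0,0.024],0,0],[[0,0,0.03],0,0],[[0,0,0.036],0,0],[[0,0,0.042],0,0],[[0,0,0.048],0,0],[[0,0,0.054],0,0],[[0,0,0.06],0,0],[[0,0,0.066],0,0],[[0,0,0.072],0,0]]'

```text
t: 11.7
eef_pos: [0.467, -0.2042, 0.1274]
ee_rot: [-1.571, -0.0, 3.117]
force: [-0.4, 0.1, -0.4]
width: 0.0004
```

Call:
drive_tool --rows '[[[0,0,0.15],0,0],[[0,0,0.3],0,0],[[0,0,0.35],0,0],[[0,0.3,0.35],0,0],[[0,0.5,0.35],0,0],[[0,0.7,0.35],0,0],[[0,0.9,0.35],0,0],[[0,1,0.35],0,0],[[0,1,0.35],0,0],[[0,1,0.35],0,0]]'

```text
t: 12.7
eef_pos: [0.4672, 0.1006, 0.2325]
ee_rot: [-1.572, 0.001, 3.123]
force: [-0.4, -1.0, -0.2]
width: 0.0004
```

Call:
drive_tool --rows '[[[0,0.3,0],0,0],[[0,0.6,0],0,0],[[0,1,0],0,0],[[0,1,0],0,0],[[0,1,0],0,0],[[0,1,0],0,0],[[0,1,0],0,0],[[0,1,0],0,0]]'

```text
t: 13.5
eef_pos: [0.4667, 0.3964, 0.2312]
ee_rot: [-1.569, -0.001, 3.119]
force: [-0.0, -0.2, 0.0]
width: 0.0005
```

Run:
```python
from h import *
f=grab_frame("scene"); g=grab_frame("top"); s=get_state(); print(s["t"],s["force"],s["eef_pos"])
a=cv2.resize(f["img"][140:260,180:300],(400,400),interpolation=cv2.INTER_CUBIC)
b=cv2.resize(g["img"][120:260,190:330],(400,400),interpolation=cv2.INTER_CUBIC)
cv2.imwrite("pics/g.png",np.hstack([a,b]))
```

```text
13.6 [ 0.67276784  0.16346926 -1.40215647] [0.46701677 0.39490027 0.23206746]
```

View pics/g.png

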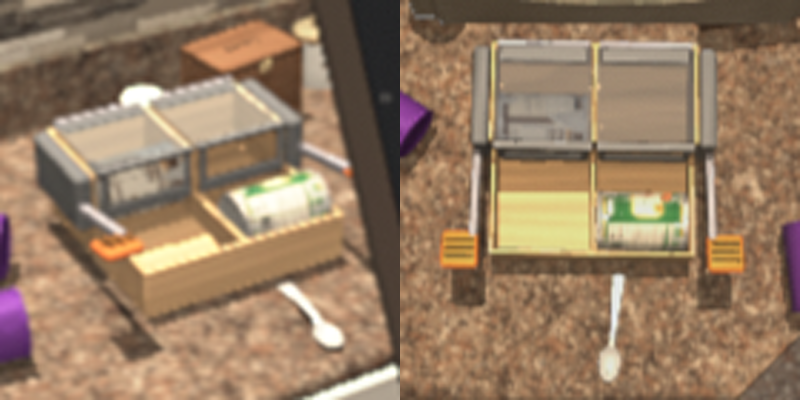

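The green tin is in the right tray, top view (642,222). Both lids are shut, both levers are level, the white tin is still in its hopper, and the spoon has not moved.

```bash
python3 -c "
from station import job_done
print(job_done())"
```

```text
the job is handed in; nothing more can be done
None
```

The green tin is out: it was in the right lane, and it rolled into the front tray when I pressed the right lever down with closed fingers. I held the lid up until it had, eased the lever up over about 2.8 s, backed clear and handed the job in at about 13.6 s.

- **Final pictures:** the green tin lies against the front lip. Both lids are shut, both pads are at rest height, and the white tin is still in its hopper. The teaspoon looks unmoved and the robot touches nothing. I did not check the other bystanders again, but the arm passed well above or clear of them.
- **Force disagreement:** the force reading stayed near 0 N over the first 20 mm of pressing, although the lid was visibly rising. It then read about 4 N on the way down, and about 4 N then 2.4 N during the release. I went by the pictures while the force read zero.
- **Not measured:** I never measured the lever's angle or speed directly. From the tool's motion it rose at about 0.14 rad/s, against the limit of 0.8 rad/s.

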